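Turn the desk sign to its microphone side before a call

TASK

A call is about to start: spin the two-sided desk sign half a turn on its pivot, so that its microphone side faces the way its cup side faces now and it sits square in its notch. The jar of push pins stands in the board's way; first set it upright on the bare desk, clear of the whole circle that the board sweeps. Don't let the sign hit the jar, don't tip the jar over, and leave everything else on the desk where it is.

Things in the scene. Friction and masses are not known exactly. Their poses are not given: they have to be found in the camera images.
- stand: Fixed foot of the sign, screwed to the desk: a dark round disc 78 mm across and 19 mm high. Origin on the pivot axis at desk height; z up. Its -x axis points where the shown face of the sign must look; the board stands along its y axis at the start and at the end. Wall shelves overhang the desk 0.475 m above it, beyond x = 0.61 and y = -0.43; the desk's near edge is at x = 0.415 where y > -0.21
- sign (a joint): Turn of the sign board about the foot's vertical axis, rad, counter-clockwise from above; 0 at the start. It turns either way (stops only at +-4.2), so half a turn is +3.14 or -3.14. Two notches half a turn apart hold it: to push it out takes under 1.5 N at the board's end; let go past a quarter turn it swings on into the next notch and stays there within 0.06 rad
- cup_face (a point): Middle of the side with a raised cup picture, 7.5 mm off the board's mid-plane, 80 mm above the desk; turns with the board. Board: upright dark wooden plate 150 mm wide, 92 high, 8 thick, centred on the pivot, edges 34 and 126 mm above the desk. Each side has a white panel 100 wide, 74 high (16 mm thick over the pictures); the outer 25 mm at each end are bare wood
- mic_face (a point): Middle of the other side of the board, with a raised picture of a microphone on a foot; 7.5 mm off the board's mid-plane, 80 mm above the desk; turns with the board
- end_a (a point): Point in the board's mid-plane 62 mm from the pivot axis (13 mm in from the board's end), 80 mm above the desk; on the foot's +y side at the start, turns with the board
- end_b (a point): The same point at the other end, on the foot's -y side at the start
- jar: Jar of push pins, cream body with black screw lid, 52 mm across, 70 mm high, about 0.13 kg, loose; origin at the centre of its underside, z up. At the start it stands on the desk on the foot's -x side, its axis 70 to 84 mm from the pivot axis
- stapler: Bystander: blue stapler 141 mm long (its y axis), 34 mm wide, 46 mm high, loose; origin under its middle
- notes: Bystander: yellow block of notes 77 x 77 mm, 24 mm high, loose; origin under its middle
- glue: Bystander: glue stick standing upright, 27 mm across, 92 mm high, loose; origin under its middle
- mouse: Bystander: black computer mouse, 104 mm long (x), 66 wide, 37 high, does not move; origin under its middle. The keyboard lies to its left (+y), no nearer to the robot than the mouse; the desk in front of both (about 120 mm deep) is bare
Mind the look-alikes: they are no part of the job. Leave any red or turquoise look-alike of the jar alone.

How it is judged:
By the outcome, as a careful person would: the job done as asked, in the order asked, and still so for the second after the job is handed in, with the robot touching nothing.
It also fails if it takes over 45 s, if anything falls off the work surface, if the arm or the gripper's body presses on something with over 40 N, if the wrist force passes 120 N, or if a joint passes its speed limit or range.

ROBOT

A 6-joint arm with a two-finger parallel gripper is mounted at the origin on a cart in front of the work surface, level with it; the furniture and walls round the work are solid. World frame = base frame: x ahead of the robot, y to its left, z up, the work surface at z = 0. Lengths are in m, angles in rad, forces in N, time in s.
With the tool pointing down it reaches from about 0.3 to 0.775 m from the base axis. Payload 14.6 kg.
Tool frame: the origin (TCP) lies midway between the tips of the shut fingers; the grasp point (between the pads) lies 19 mm behind it (ctrl.pinch_z is the distance from the TCP to the grasp point, in m); z points along the fingers, y is the line along which they close (so a half turn about z gives the same grasp; the last joint's range is limited). The gripper opens to 94 mm and grips with 3 to 60 N. Pads are 16 mm wide; open, the fingers measure 119 mm over their backs; the gripper's body (75 mm by 177 mm) begins 78 mm behind the grasp point.
Start: joints at [1.244, 0.3, 1.521, -0, 1.321, -0.067], TCP at [0.141, 0.532, 0.205] pointing down, gripper open.
Joint ranges: [-3.03, 3.03], [-0.79, 2.21], [0.23, 2.52], [-1.04, 4.18], [0, 3.07], [-2.55, 2.55]. Speed limits (rad/s): [2.22, 2.22, 2.57, 3.14, 3.14, 3.14].

INTERFACE

Orientations are given as [roll, pitch, yaw] about the fixed x, y, z axes, in that order (R = Rz(yaw) Ry(pitch) Rx(roll)).
In Python, from station import ctrl gives the robot as it stands.
- The arm moves only by the tool jog_arm, never from a script. Its argument "motion" is a list of rows, each a list of 7 numbers: the shift along the tool's x, y, z in m, then the turn, a rotation vector about the tool's x, y, z in rad, then the opening, from -1 (shut) to 1 (fully open). In form: [[tx, ty, tz, rx, ry, rz, gripper], ...]. A call has 1 to 5 rows; each row shifts and turns the commanded pose from where the row before left it, along the tool's axes as they then stand; what a row does not reach is not made up. A row lasts 1/10 s, in which the tool goes at most 50 mm and 8.59 degrees, less where a joint would pass 70% of its speed; a pose out of reach is approached as far as the arm can. A call is refused whole if a number of a shift passes 0.05 or a number of a turn 0.15, either way. A call with a gripper value outside its range is refused whole. The fingers move at their own pace and stop on an object; "squeeze" is the grip in N (left out, the last holds). Time passes only in rows, so rows that do not move let the fingers close. It gives the time, the measured TCP pose, the force, the opening and the grip force at its end, in the units of the state.
- ctrl.get_obs(): the state, without advancing time (a new reading comes with each control period).
- ctrl.camera(name): name is "scene" or "top" or "wrist"; returns the picture (384x512x3 uint8, red, green, blue); there is no depth.
- ctrl.camera_model(name): a dict with "intrinsics" (3x3 intrinsics, pixels), "k1" (the pictures are not rectified: a ray, as slopes to the right and down, at radius r is drawn at 1 + k1 r^2 times it, then the intrinsics apply), "rvec" (rotation vector, rad) and "tvec" (3), from world to camera coordinates, as OpenCV has them. Camera axes: x right, y down, z forward; pixel columns grow to the right and rows downward; lengths in m; the calibration is good to about 2 mm. A picture is of the moment at which its call begins: read the wrist's pose just before it. camera_model takes no time and is no camera call; for the wrist camera it gives the pose at the moment of the call.
- ctrl.hand_in(): hands the job in; it is judged then, once.
The state is a dict: "time_s": time; "qpos": joint angles; "joint_vel": joint speeds; "tau": joint torques, N m; "ee_pos": TCP position; "eef_rot": TCP orientation; "force": force on the tool from outside, world axes, zero at the start; "moment": the same for the moment, N m; "grip_width": finger opening in m; "grip_force": force on a finger pad.
Only numpy, scipy, OpenCV 4.12 (cv2) and the standard library are available. Lean on these libraries where they do the work, as an engineer would, in place of code of your own. Each camera call takes 0.05 s, during which the arm holds its last target. There are 200 camera calls.

## Working session

There is one attempt and no reset: what is moved stays moved. The work goes in short steps, Python scripts to look and compute and a tool call to move; the robot and the scene stay as the last step left them, time stands still between calls to the robot, and variables do not carry over. Pictures are saved under pics/ and viewed, at most 10 in all, crops included, and the job is handed in when it is done.

Besides the shell and the picture viewer there is one more tool, called after ">>>" in YAML: its name, and indented under it one key for each argument. jog_arm: Moves the arm, as the interface text tells. Its arguments: {"type":"object","properties":{"motion":{"type":"array"},"squeeze":{"type":"number"}},"required":["motion"]}

```bash
mkdir -p pics; cat > h.py <<'E'
import numpy as np, cv2
from station import ctrl
from scipy.spatial.transform import Rotation as R
def ray(m,u,v):
    K=np.array(m["intrinsics"]);d=np.array([(u-K[0,2])/K[0,0],(v-K[1,2])/K[1,1]]);s=d.copy()
    for _ in range(30): s=d/(1+m["k1"]*(s@s))
    Rm=cv2.Rodrigues(np.array(m["rvec"],float))[0];t=np.array(m["tvec"],float)
    return -Rm.T@t, Rm.T@np.array([s[0],s[1],1])
def at(m,u,v,z):
    c,d=ray(m,u,v);return np.round(c+d*(z-c[2])/d[2],4)
def px(m,p):
    Rm=cv2.Rodrigues(np.array(m["rvec"],float))[0];q=Rm@np.array(p)+np.array(m["tvec"]);s=q[:2]/q[2]
    s=s*(1+m["k1"]*(s@s));K=np.array(m["intrinsics"]);return np.round([K[0,0]*s[0]+K[0,2],K[1,1]*s[1]+K[1,2]],1)
def snap(n,f,crop=None,k=1):
    im=ctrl.camera(n)
    cv2.imwrite("pics/raw_"+f,im[:,:,::-1])
    if crop: im=im[crop[1]:crop[3],crop[0]:crop[2]]
    cv2.imwrite("pics/"+f,cv2.resize(im,None,fx=k,fy=k,interpolation=cv2.INTER_CUBIC)[:,:,::-1])
E
python3 - <<'E'
from h import *
o=ctrl.get_obs();print(o)
snap("top","top0.png",k=1.5);snap("scene","scene0.png",k=1.5)
for n in("top","scene"):
    m=ctrl.camera_model(n);print(n,ray(m,256,192))
E
```

```text
{'time_s': 0.0, 'qpos': array([ 1.24442646e+00,  3.00489085e-01,  1.52158456e+00,  1.56476470e-06,
        1.32071345e+00, -6.66042597e-02]), 'joint_vel': array([ 0.00189663,  0.00084747,  0.00097658,  0.00043005, -0.00136278,
        0.00017214]), 'tau': array([ 1.17201478e-03, -5.31814170e+01, -3.52732337e+01,  7.09321070e-02,
        2.44975177e-02, -7.17519424e-05]), 'ee_pos': array([0.14118813, 0.53129144, 0.204875  ]), 'eef_rot': array([-3.14040096e+00, -8.10083168e-05,  2.88182661e+00]), 'force': array([ 0.49512864, -0.2761219 , -0.50854507]), 'moment': array([0.0016481 , 0.0354215 , 0.00792085]), 'grip_force': 0.0, 'grip_width': 0.09396793289947837}
top (array([ 0.41911656, -0.22822301,  1.33007698]), array([ 0.07104921, -0.00950959, -0.99743554]))
scene (array([0.61443976, 0.69692248, 0.70785837]), array([-0.09045192, -0.82527256, -0.55744816]))
```

View pics/top0.png

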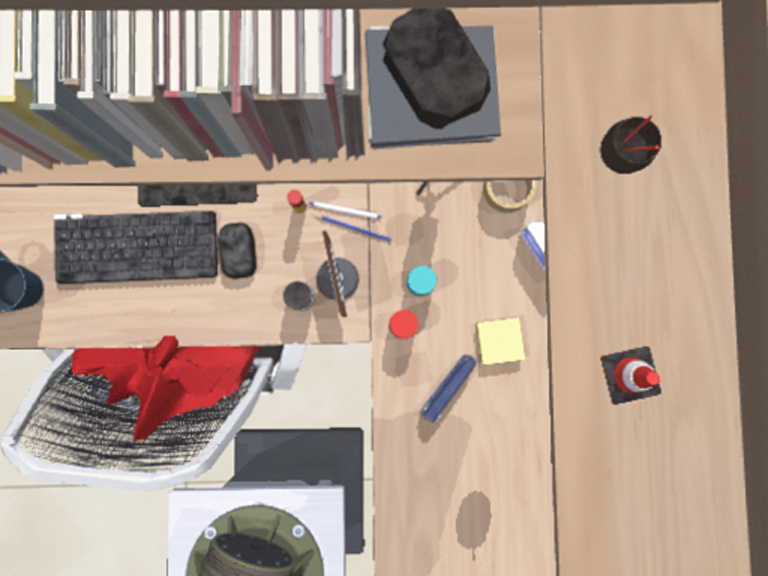

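View pics/scene0.png

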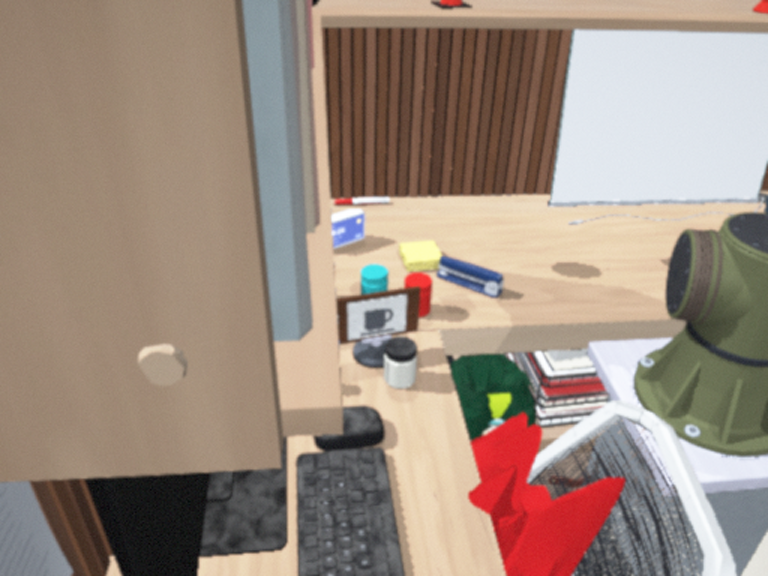

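Top view (1.5x): the board runs from (327,233) to (343,315) over the disc at (337,278). The cream jar with the black lid is at (298,294). The look-alikes are turquoise (422,281) and red (404,324). The glue stick is at (295,198) and the mouse at (238,250). In the scene view the cream jar at (400,365) is the only one with a black lid, and it stands in front of the cup side. I'll measure on a crop.

```bash
python3 - <<'E'
from h import *
im=cv2.imread("pics/raw_top0.png")[110:240,130:300]
cv2.imwrite("pics/c1.png",cv2.resize(im,None,fx=4.5,fy=4.5,interpolation=cv2.INTER_CUBIC))
m=ctrl.camera_model("top");f=lambda u,v,z:at(m,u/1.5,v/1.5,z)
print("jar",f(298,294,.07),"disc",f(337,278,.019),"glue",f(295,198,.092),"mouse",f(238,250,.03))
print("board",f(327,233,.126),f(343,315,.126),"edge",f(200,346,0),f(372,346,0),"shelf",f(200,182,.475))
E
```

```text
jar [ 0.5006 -0.0875  0.07  ] disc [ 0.5324 -0.1541  0.019 ] glue [ 0.6685 -0.0861  0.092 ] mouse [0.5859 0.0262 0.03  ]
board [ 0.6005 -0.144   0.126 ] [ 0.4602 -0.1695  0.126 ] edge [0.4113 0.1026 0.    ] [ 0.4058 -0.2167  0.    ] shelf [ 0.6125 -0.0153  0.475 ]
```

View pics/c1.png

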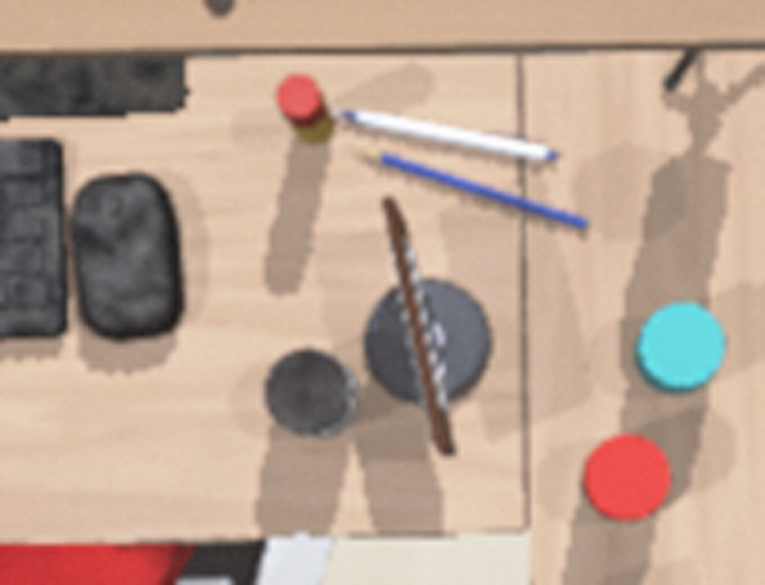

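The only cream jar with a black lid is at crop (308,392), about 70 mm from the pivot on the board's robot-left side. The red (627,477) and turquoise (681,346) jars stand elsewhere, so this is the right one. Next I'll refine the positions.

```bash
python3 - <<'E'
from h import *
m=ctrl.camera_model("top");f=lambda u,v,z:at(m,130+u/4.5,110+v/4.5,z)[:2]
J=f(308,392,.07);D=f(428,341,.019);A=f(391,200,.126);B=f(447,452,.126)
print("jar",J,"disc",D,"A",A,"B",B,"mid",(A+B)/2,"len",np.linalg.norm(A-B),"dir",np.arctan2(*(A-B)[::-1]),"jd",np.linalg.norm(J-D))
print("red",f(627,477,.07),"turq",f(681,346,.07),"mouse front",f(130,338,.01),"right",f(184,250,.02),"edge",f(100,535,0))
o=ctrl.get_obs();r=R.from_euler('xyz',o['eef_rot'])
print(r.inv().apply(np.array([J[0],J[1],.205])-o['ee_pos']))
E
```

```text
jar [ 0.4977 -0.0869] disc [ 0.5312 -0.1553] A [ 0.6028 -0.1412] B [ 0.459  -0.1712] mid [ 0.5309 -0.1562] len 0.14689601764513563 dir 0.20567307439866916 jd 0.07616304878351443
red [ 0.4444 -0.2746] turq [ 0.5215 -0.308 ] mouse front [0.5367 0.0296] right [ 0.5898 -0.0056] edge [0.4153 0.0503]
[-5.03351222e-01 -5.05899764e-01  4.32262946e-04]
```

>>> jog_arm:
  motion:
    - [0,0,-0.04,0,0,0,1]
    - [-0.033,-0.033,0,0,0,0,1]
    - [-0.033,-0.033,0,0,0,0,1]
    - [-0.033,-0.033,0,0,0,0,1]
    - [-0.033,-0.033,0,0,0,0,1]
  squeeze: 15

```text
time_s: 0.6
ee_pos: [0.2353, 0.3683, 0.2452]
eef_rot: [-3.141, -0.0, 2.882]
force: [0.7, 0.4, -0.1]
grip_width: 0.0942
grip_force: 0.0
```

>>> jog_arm:
  motion:
    - [-0.033,-0.033,0,0,0,0,1]
    - [-0.033,-0.033,0,0,0,0,1]
    - [-0.033,-0.033,0,0,0,0,1]
    - [-0.033,-0.033,0,0,0,0,1]
    - [-0.033,-0.033,0,0,0,0,1]

```text
time_s: 1.1
ee_pos: [0.3524, 0.1664, 0.2455]
eef_rot: [3.141, 0.0, 2.882]
force: [0.9, 0.6, 0.4]
grip_width: 0.0937
grip_force: 0.0
```

>>> jog_arm:
  motion:
    - [-0.033,-0.033,0,0,0,0,1]
    - [-0.033,-0.033,0,0,0,0,1]
    - [-0.033,-0.033,0,0,0,0,1]
    - [-0.033,-0.033,0,0,0,0,1]
    - [0,0,0,0,0,0.14,1]

```text
time_s: 1.6
ee_pos: [0.447, 0.0029, 0.2448]
eef_rot: [-3.141, -0.001, 2.74]
force: [-0.0, 0.3, 0.0]
grip_width: 0.0936
grip_force: 0.0
```

>>> jog_arm:
  motion:
    - [0,0,0,0,0,0.14,1]
    - [0,0,0,0,0,0.14,1]
    - [0,0,0,0,0,0.14,1]
    - [0,0,0,0,0,0.14,1]
    - [0,0,0,0,0,0.14,1]

```text
time_s: 2.1
ee_pos: [0.4455, 0.0067, 0.2452]
eef_rot: [-3.141, -0.0, 2.036]
force: [0.5, -0.1, 0.3]
grip_width: 0.0939
grip_force: 0.0
```

>>> jog_arm:
  motion:
    - [0,0,0,0,0,0.14,1]
    - [0,0,0,0,0,0.126,1]
    - [0,0,0,0,0,0,1]
    - [0,0,0,0,0,0,1]

```text
time_s: 2.5
ee_pos: [0.4456, 0.0067, 0.2453]
eef_rot: [-3.141, -0.0, 1.78]
force: [-0.6, -0.6, -0.9]
grip_width: 0.094
grip_force: 0.0
```

```bash
cat > w.py <<'E'
from h import *
def to(p,yaw=None):
    o=ctrl.get_obs();r=R.from_euler('xyz',o['eef_rot'])
    print("pos",o['ee_pos'].round(4),o['eef_rot'].round(3),"q6",o['qpos'][5].round(2),"tool shift",r.inv().apply(np.array(p)-o['ee_pos']).round(4))
E
python3 - <<'E'
from w import *
to([.498,-.087,.245])
m=ctrl.camera_model("wrist");snap("wrist","w1.png",k=1.5)
print("expect jar lid",px(m,[.498,-.087,.07]),"pivot",px(m,[.531,-.156,.126]))
import json;json.dump({k:np.array(v).tolist() for k,v in m.items()},open("w1.json","w"))
E
```

```text
pos [0.4456 0.0067 0.2453] [-3.141 -0.     1.78 ] q6 -0.28 tool shift [-0.1026  0.0318  0.0003]
expect jar lid [286.1 255.2] pivot [305.1 341.4]
```

View pics/w1.png

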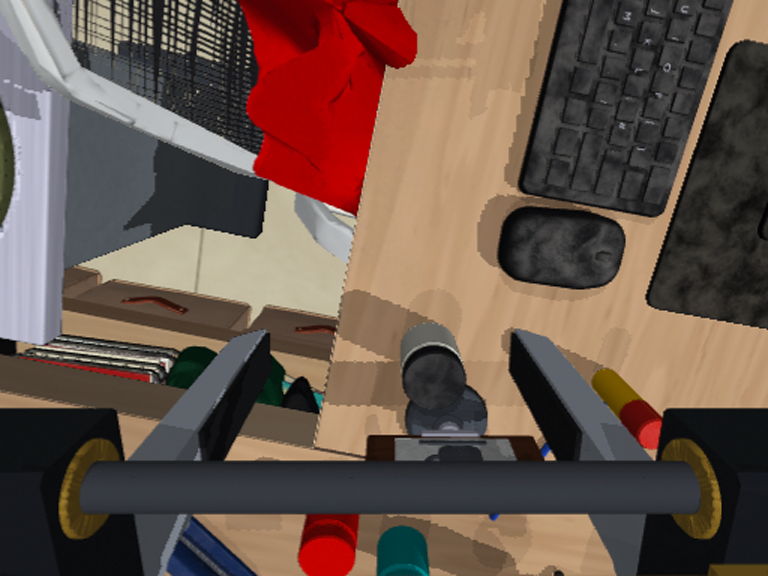

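The wrist view shows the cream jar's black lid centred at (434,377), between the fingers and ahead of the sign's cup face. That agrees with the projection of the estimate (429,383) to a few mm.

```bash
python3 - <<'E'
from w import *
import json
m=json.load(open("w1.json"))
print(at(m,434/1.5,377/1.5,.07), "board corners",at(m,367/1.5,437/1.5,.126),at(m,548/1.5,437/1.5,.126))
to([.499,-.0855,.245])
E
```

```text
[ 0.5006 -0.0812  0.07  ] board corners [ 0.4547 -0.1091  0.126 ] [ 0.5769 -0.0831  0.126 ]
pos [0.4456 0.0067 0.2454] [-3.141 -0.     1.779] q6 -0.28 tool shift [-0.1013  0.0331  0.0003]
```

>>> jog_arm:
  motion:
    - [-0.034,0.011,0,0,0,0,1]
    - [-0.034,0.011,0,0,0,0,1]
    - [-0.033,0.011,0,0,0,0,1]
    - [0,0,0.04,0,0,0,1]
    - [0,0,0.04,0,0,0,1]

```text
time_s: 3.05
ee_pos: [0.499, -0.0863, 0.1646]
eef_rot: [3.14, 0.001, 1.777]
force: [0.5, -0.1, -0.5]
grip_width: 0.0941
grip_force: 0.0
```

>>> jog_arm:
  motion:
    - [0,0,0.04,0,0,0,1]
    - [0,0,0.04,0,0,0,1]
    - [0,0,0.035,0,0,0,1]
    - [0,0,0.025,0,0,0,1]
    - [0,0,0,0,0,0,1]

```text
time_s: 3.55
ee_pos: [0.4967, -0.085, 0.0226]
eef_rot: [-3.137, -0.002, 1.778]
force: [-0.3, -0.8, 0.1]
grip_width: 0.0942
grip_force: 0.0
```

>>> jog_arm:
  motion:
    - [0,0,0,0,0,0,0.2]
    - [0,0,0,0,0,0,0.0]
    - [0,0,0,0,0,0,-0.2]
    - [0,0,0,0,0,0,-0.3]
    - [0,0,0,0,0,0,-0.4]

```text
time_s: 4.05
ee_pos: [0.4988, -0.0855, 0.026]
eef_rot: [3.141, 0.0, 1.776]
force: [-0.7, -0.5, 0.3]
grip_width: 0.0577
grip_force: 0.0
```

>>> jog_arm:
  motion:
    - [0,0,0,0,0,0,-0.5]
    - [0,0,0,0,0,0,-0.5]
    - [0,0,0,0,0,0,-0.5]

```text
time_s: 4.35
ee_pos: [0.4989, -0.0855, 0.0259]
eef_rot: [3.141, 0.0, 1.776]
force: [-0.6, 1.0, 5.3]
grip_width: 0.0519
grip_force: 15.0
```

>>> jog_arm:
  motion:
    - [0,0,-0.01,0,0,0,-0.5]
    - [0,0,-0.02,0,0,0,-0.5]
    - [0.02,-0.001,0,0,0,0,-0.5]
    - [0.03,-0.002,0,0,0,0,-0.5]
    - [0.03,-0.002,0,0,0,0,-0.5]

```text
time_s: 4.85
ee_pos: [0.4768, -0.0075, 0.0558]
eef_rot: [-3.141, -0.0, 1.775]
force: [-0.5, 0.9, -1.6]
grip_width: 0.0519
grip_force: 15.0
```

>>> jog_arm:
  motion:
    - [0.025,-0.002,0,0,0,0,-0.5]
    - [0.015,-0.001,0,0,0,0,-0.5]
    - [0,0,0,0,0,0,-0.5]
    - [0,0,0.012,0,0,0,-0.5]
    - [0,0,0.01,0,0,0,-0.5]

```text
time_s: 5.35
ee_pos: [0.4663, 0.0297, 0.0325]
eef_rot: [-3.142, 0.0, 1.775]
force: [0.3, -0.1, -2.0]
grip_width: 0.0517
grip_force: 15.0
```

>>> jog_arm:
  motion:
    - [0,0,0.005,0,0,0,-0.5]
    - [0,0,0.002,0,0,0,-0.5]
    - [0,0,0,0,0,0,-0.5]
    - [0,0,0,0,0,0,-0.5]

```text
time_s: 5.75
ee_pos: [0.4663, 0.0301, 0.0263]
eef_rot: [-3.141, -0.0, 1.775]
force: [-0.3, -0.2, -2.1]
grip_width: 0.0515
grip_force: 15.0
```

>>> jog_arm:
  motion:
    - [0,0,0.0007,0,0,0,-0.5]
    - [0,0,0,0,0,0,-0.5]
    - [0,0,0,0,0,0,0.3]
    - [0,0,0,0,0,0,0.5]
    - [0,0,0,0,0,0,0.5]

```text
time_s: 6.25
ee_pos: [0.4663, 0.0304, 0.0257]
eef_rot: [3.142, -0.0, 1.776]
force: [-0.3, -0.5, 0.5]
grip_width: 0.07
grip_force: 0.0
```

>>> jog_arm:
  motion:
    - [0,0,0,0,0,0,0.5]
    - [0,0,-0.03,0,0,0,0.5]
    - [0,0,-0.05,0,0,0,0.5]
    - [0,0,-0.05,0,0,0,-1]
    - [0,0,-0.04,0,0,0,-1]

```text
time_s: 6.75
ee_pos: [0.4663, 0.0304, 0.1986]
eef_rot: [3.14, 0.0, 1.776]
force: [0.7, 0.4, -0.2]
grip_width: 0.058
grip_force: 0.0
```

```bash
python3 - <<'E'
from w import *
o=ctrl.get_obs();print(o['ee_pos'],o['grip_width'],o['force'])
snap("top","t2.png",(130,110,300,240),4.5)
E
```

```text
[0.46634752 0.03043443 0.1986474 ] 0.05797689698679328 [ 0.66351843  0.42465072 -0.16295648]
```

View pics/t2.png

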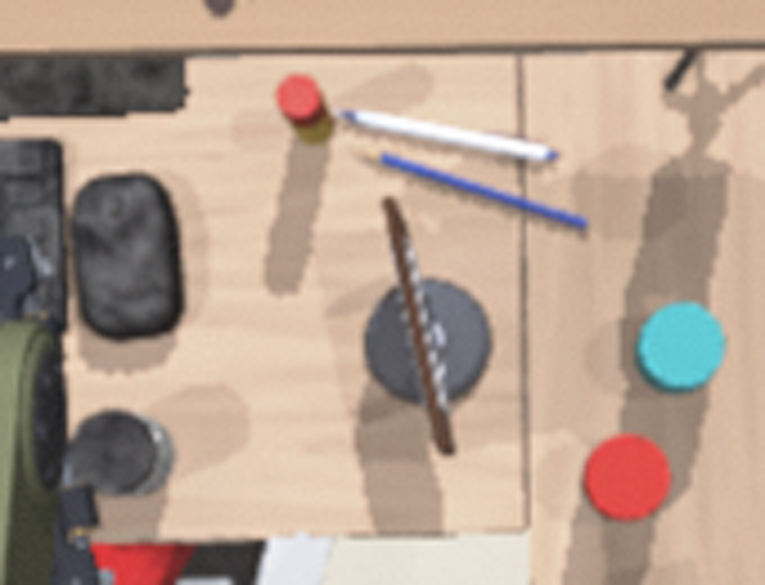

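The jar stands upright at crop (112,452), well clear of the sign. The board and everything else are where they were. Next I'll push the near end (end_b) clockwise from its far (-y) side, starting with the pre-contact pose.

>>> jog_arm:
  motion:
    - [-0.046,-0.0075,0,0,0,0,-1]
    - [-0.046,-0.0075,0,0,0,0,-1]
    - [-0.046,-0.0075,0,0,0,0,-1]
    - [-0.046,-0.0075,0,0,0,0,-1]
    - [-0.0465,-0.0075,0,0,0,0,-1]

```text
time_s: 7.3
ee_pos: [0.4762, -0.2048, 0.1956]
eef_rot: [3.141, 0.0, 1.776]
force: [0.1, 1.5, 0.8]
grip_width: 0.0138
grip_force: 0.0
```

>>> jog_arm:
  motion:
    - [0,0,0.04,0,0,0,-1]
    - [0,0,0.04,0,0,0,-1]
    - [0,0,0.04,0,0,0,-1]
    - [0,0,0.0136,0,0,0,-1]
    - [0,0,0,0,0,0,-1]

```text
time_s: 7.8
ee_pos: [0.4759, -0.2025, 0.0609]
eef_rot: [-3.139, -0.002, 1.776]
force: [-0.2, -0.1, 0.7]
grip_width: 0.0002
grip_force: 0.0
```

```bash
python3 - <<'E'
from w import *
to([.531-.0617+.0024,-.156-.0129-.0117,.065]); print(ctrl.get_obs()['grip_width'])
snap("scene","s3.png",(190,150,320,280),5)
snap("wrist","w3.png",k=1.2)
a=cv2.imread("pics/s3.png");b=cv2.imread("pics/raw_w3.png")
a=cv2.resize(a,(384,384));cv2.imwrite("pics/c3.png",np.hstack([a,b[:,100:]])[:,:800])
E
```

```text
pos [ 0.4759 -0.2025  0.0609] [-3.139e+00 -2.000e-03  1.776e+00] q6 -0.68 tool shift [ 0.0223  0.0004 -0.004 ]
0.00023197447043714635
```

View pics/c3.png

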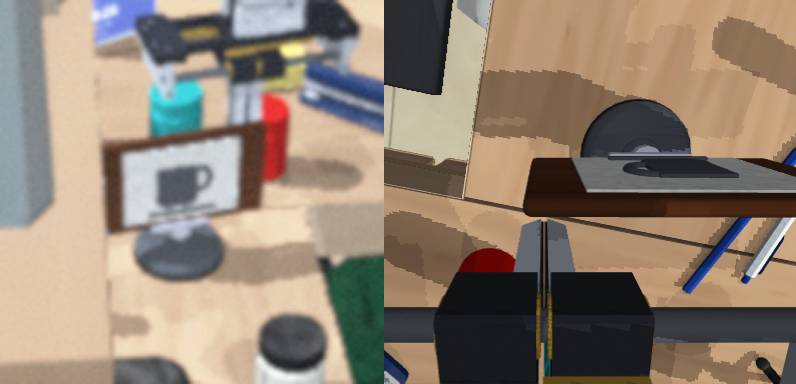

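The shut fingers (545,230) are behind the bare end of the board, whose edge is at 525 and panel starts at 573. The jar stands clear. I'll push along the arc.

>>> jog_arm:
  motion:
    - [0.008,0,0,0,0,0,-1]
    - [0.008,0,0,0,0,0,-1]
    - [0.006,0,0,0,0,0,-1]
    - [0.0064,-0.0009,0,0,0,0.1,-1]
    - [0.0064,-0.0009,0,0,0,0.1,-1]

```text
time_s: 8.4
ee_pos: [0.4683, -0.1683, 0.0627]
eef_rot: [3.141, 0.0, 1.572]
force: [1.0, 0.1, 0.2]
grip_width: 0.0005
grip_force: 0.2
```

>>> jog_arm:
  motion:
    - [0.0064,-0.0009,0,0,0,0.1,-1]
    - [0.0064,-0.0009,0,0,0,0.1,-1]
    - [0.0064,-0.0009,0,0,0,0.1,-1]
    - [0.0064,-0.0009,0,0,0,0.1,-1]
    - [0.0064,-0.0009,0,0,0,0.1,-1]

```text
time_s: 8.9
ee_pos: [0.47, -0.1364, 0.0626]
eef_rot: [3.141, 0.0, 1.072]
force: [-0.9, -1.3, -0.1]
grip_width: 0.0002
grip_force: 0.4
```

```bash
python3 - <<'E'
from w import *
o=ctrl.get_obs();d=o['ee_pos'][:2]-np.array([.531,-.156]);print(np.hypot(*d),np.arctan2(d[1],d[0]))
to([0,0,0])
snap("top","t4.png",(130,110,300,240),4.5)
E
```

```text
0.06409427792155178 2.830511085846838
pos [ 0.47   -0.1364  0.0626] [3.141 0.    1.072] q6 0.14 tool shift [-0.105  -0.478   0.0624]
```

View pics/t4.png

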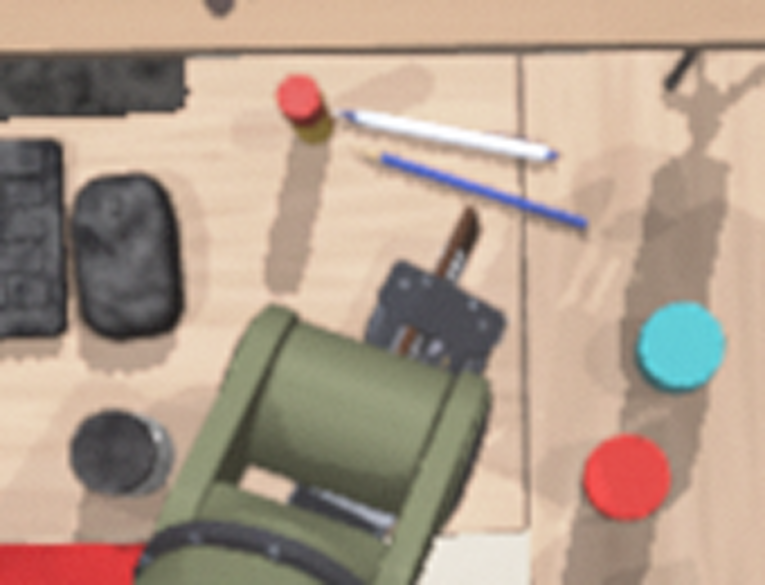

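The board is turning with the fingers, its far end now at (470,212), about 0.7 rad so far. I'll continue along the arc.

>>> jog_arm:
  motion:
    - [0.0064,-0.0009,0,0,0,0.1,-1]
    - [0.0064,-0.0009,0,0,0,0.1,-1]
    - [0.0064,-0.0009,0,0,0,0.1,-1]
    - [0.0064,-0.0009,0,0,0,0.1,-1]
    - [0.0064,-0.0009,0,0,0,0.1,-1]

```text
time_s: 9.45
ee_pos: [0.4869, -0.1094, 0.0625]
eef_rot: [3.141, -0.0, 0.574]
force: [0.4, -0.1, 1.3]
grip_width: 0.0005
grip_force: 0.3
```

>>> jog_arm:
  motion:
    - [0.0064,-0.0009,0,0,0,0.1,-1]
    - [0.0064,-0.0009,0,0,0,0.1,-1]
    - [0.0064,-0.0009,0,0,0,0.1,-1]
    - [0.0064,-0.0009,0,0,0,0.1,-1]
    - [0.0064,-0.0009,0,0,0,0.1,-1]

```text
time_s: 9.95
ee_pos: [0.515, -0.0937, 0.0625]
eef_rot: [3.141, -0.0, 0.074]
force: [-0.4, -0.3, 0.3]
grip_width: 0.0007
grip_force: 0.0
```

>>> jog_arm:
  motion:
    - [0.0064,-0.0009,0,0,0,0.1,-1]
    - [0.0064,-0.0009,0,0,0,0.1,-1]
    - [0,0,0,0,0,0,-1]
    - [-0.02,0,0,0,0,0,-1]
    - [-0.01,0,0,0,0,0,-1]

```text
time_s: 10.45
ee_pos: [0.4964, -0.088, 0.0621]
eef_rot: [-3.142, 0.001, -0.12]
force: [0.4, 0.3, 0.4]
grip_width: 0.0003
grip_force: 0.0
```

>>> jog_arm:
  motion:
    - [0,0,-0.04,0,0,0,-1]
    - [0,0,-0.04,0,0,0,-1]
    - [0,0,-0.04,0,0,0,-1]
    - [0,0,-0.03,0,0,0,-1]
    - [0,0,0,0,0,0,-1]

```text
time_s: 10.95
ee_pos: [0.4989, -0.0886, 0.2165]
eef_rot: [3.141, -0.007, -0.121]
force: [-0.3, -0.1, -1.9]
grip_width: 0.0007
grip_force: 0.0
```

>>> jog_arm:
  motion:
    - [-0.05,0,0,0,0,0,-1]
    - [-0.05,0,0,0,0,0,-1]
    - [-0.02,0,0,0,0,0,-1]
    - [0,0,0,0,0,0,-1]
    - [0,0,0,0,0,0,-1]

```text
time_s: 11.45
ee_pos: [0.3788, -0.0734, 0.2121]
eef_rot: [3.142, -0.001, -0.123]
force: [-0.1, 0.8, -0.3]
grip_width: 0.0002
grip_force: 0.0
```

```bash
python3 - <<'E'
from w import *
to([0,0,0])
snap("top","t5.png",(130,110,300,240),3)
snap("scene","s5.png",(190,150,320,280),3)
a=cv2.imread("pics/t5.png");b=cv2.imread("pics/s5.png")
cv2.imwrite("pics/c5.png",np.hstack([cv2.resize(a,(420,321)),cv2.resize(b,(321,321))]))
E
```

```text
pos [ 0.3788 -0.0734  0.2121] [ 3.142e+00 -1.000e-03 -1.230e-01] q6 1.41 tool shift [-0.385  -0.0264  0.2119]
```

View pics/c5.png

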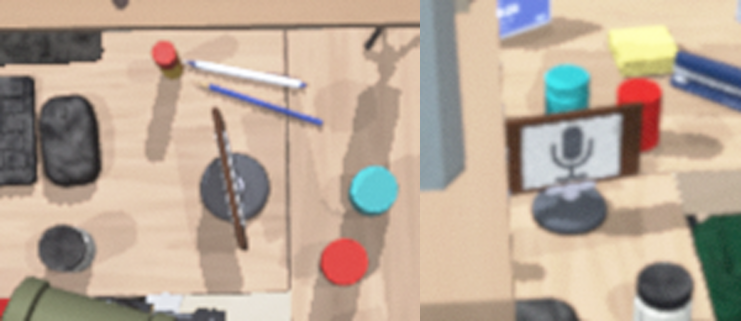

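The microphone side now faces where the cup side did. The board is back on its original line, from (217,112) to (243,246), the jar is upright and clear, and the bystanders haven't moved.

```bash
python3 -c "
from station import ctrl
print(ctrl.hand_in())"
```

```text
the job is handed in; nothing more can be done
None
```

The sign is turned half a turn and rests in its notch with the microphone side facing out. The jar stands upright on the bare desk, about 95 mm clear of the sweep circle. The job is handed in at about 11.5 s, and no verdict came back.

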